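# Clear the counter scale: slide a thin plate to the edge and return it to its tray

## Task

A flat perforated joining plate has been left on the platter of the counter scale, too thin to get hold of where it lies. Slide it, flat on the platter, until one end hangs well out over the platter's edge and can be gripped there, lift it clear of the scale, and lay it flat in the stock tray with the other flat plates (not the tray of angle brackets). Leave the nut on the scale, and the cartridge, can, tape roll, filling knife and brush on the counter, where they are.

Things in the scene. Friction and masses are not known exactly. Their poses are not given: they have to be found in the camera images.
- plate_mid (a point): the flat perforated joining plate, plain zinc-plated steel, 160 x 40 x 2.5 mm thick, about 0.11 kg; this point is its centre, half-way through its thickness. Its x axis runs along the 160 mm length, y across the 40 mm width, z up. It starts lying flat and wholly on the platter, its length roughly along the platter's y axis (up to 19 degrees askew). It slides easily on the platter (friction about 0.3) and is dragged along when fingertips press on it with 3 N or more
- plate_end1 (a point): mid-point of the plate's one short end (80 mm along the plate's +x from its centre)
- plate_end2 (a point): mid-point of the plate's other short end (80 mm along the plate's -x from its centre)
- scale: the counter scale, fixed: grey plastic base with a flat rectangular stainless platter on top and a sloping display with keys at the front (-x side, facing the robot, reaching 165 mm ahead of the centre and at most 55 mm high). Origin on the counter under the platter's centre; x away from the display, y to the left
- platter (a point): centre of the platter's top face, 76 mm above the counter; axes as the scale's. The platter is 230 mm along x, 240 mm along y and 4 mm thick, without any rim; the base below it is set back 17 mm from its left and right edges (y = +-120 mm), so the space under an overhanging end is free down to the counter or to a tray (45 mm high)
- plate_tray: the black stock tray of flat plates, fixed, to the left or the right of the scale: open-topped, 180 mm along its x, 250 mm along its y, 45 mm high, walls and floor 4 mm. Its floor is covered by a level layer of plates like the loose one (166 mm along x by 160 mm along y), whose top is 11.5 mm above the counter; the stocked plates lie lengthwise along the tray's y and do not move. Origin at the centre of its underside
- bracket_tray: the like tray on the other side of the scale, fixed, full of bent angle brackets; not the one to use. 180 x 250 mm, contents up to 45 mm high; origin at the centre of its underside
- nut: bystander: a loose steel hex nut, 24 mm across flats and 13 mm high, lying on the back part of the scale's platter; origin at the centre of its underside
- cartridge: bystander: a white and blue sealant cartridge standing upright behind the scale, 49 mm diameter, 198 mm high; origin at the centre of its foot
- stain_can: bystander: a round metal can, 74 mm diameter, 95 mm high; origin at the centre of its foot
- tape_roll: bystander: a roll of cream masking tape lying flat, 100 mm diameter, 48 mm high; origin at the centre of its underside
- filling_knife: bystander: a filling knife with a wooden handle lying flat on the counter, 213 mm long along its own x (blade to +x, 70 mm wide), 26 mm high; origin near the middle of its underside
- paint_brush: bystander: a flat paint brush lying on the counter, 210 mm long along its own x, 20 mm high; origin at the middle of its underside
Not all that is in view belongs to the job. There is more than one size of the part that bears plate_mid; the job needs the middle-sized.

How it is judged:
By the outcome, as a careful person would: the job done as asked, in the order asked, and still so for the second after the job is handed in, with the robot touching nothing.
It also fails if it takes over 51 s, if anything falls off the work surface, if the arm or the gripper's body presses on something with over 40 N, if the wrist force passes 120 N, or if a joint passes its speed limit or range.

## Robot

A 7-joint arm with a two-finger parallel gripper is mounted at the origin on the work surface. World frame = base frame: x ahead of the robot, y to its left, z up, the work surface at z = 0. Lengths are in m, angles in rad, forces in N, time in s.
With the tool pointing down it reaches from about 0.4 to 0.85 m from the base axis. Payload 6.9 kg.
Tool frame: the origin (TCP) lies midway between the tips of the shut fingers; the grasp point (between the pads) lies 19 mm behind it (robot.hold_point_z is the distance from the TCP to the grasp point, in m); z points along the fingers, y is the direction in which the jaws open and shut (so a half turn about z gives the same grasp; the last joint's range is limited). The gripper opens to 85 mm and grips with 20 to 120 N. Pads are 22 mm wide; open, the fingers measure 114 mm over their backs; the gripper's body (76 mm by 85 mm) begins 54 mm behind the grasp point. The pads swing forward as they close: fully open they stand 13 mm farther back than shut.
Start: joints at [-0.998, 0.507, -0.238, 1.5, 0.126, 1.149, -0.155], TCP at [0.282, 0.558, 0.21] pointing down, gripper open.
Joint ranges: [-3.08, 3.08], [-0.24, 2.05], [-1.43, 1.35], [0, 2.5], [-1.52, 4.66], [0.17, 1.96], [-2.89, 2.89]. Speed limits (rad/s): [2.39, 2.39, 3.14, 3.14, 3.14, 3.14, 3.14].

## Interface

Orientations are given as a unit quaternion [x, y, z, w].
In Python, from station import robot, viewer gives the robot as it stands.
- The arm moves only by the shell command python3 -m crank 'ROWS' [FORCE]. ROWS is JSON, a list of rows, each a list of 7 numbers: the turn, a rotation vector about the tool's x, y, z in degrees, then the shift along the tool's x, y, z in cm, then the finger opening in cm, from 0 to 8.54. In form: [[wx, wy, wz, x, y, z, hand], ...]. A call has exactly 8 rows; each row shifts and turns the pose as measured when the row begins, along the tool's axes as they then stand; what a row does not reach is not made up. A row lasts 1/12 s, in which the tool goes at most 41.7 mm and 7.16 degrees, less where a joint would pass 70% of its speed; a pose out of reach is approached as far as the arm can. A call with a gripper value outside its range is refused whole. The fingers move at their own pace and stop on an object; FORCE is the grip in N (left out, the last holds). Time passes only in rows, so rows that do not move let the fingers close, or fill a call up. It gives the time, the measured TCP pose, the force and the opening at its end, in the units of the state.
- robot.read_state(): the state, without advancing time (a new reading comes with each control period).
- viewer.grab_frame(name): name is "scene" or "top"; returns (picture, depth): 480x640x3 uint8, blue, green, red; 480x640 float32, m along the optical axis (not along the pixel's ray), 0 where there is no reading.
- viewer.calibration(name): a dict with "fovy" (degrees; the focal length in pixels is half the picture's height over the tangent of half this angle, whatever the lens; pixels are square), "cx", "cy" (the principal point, pixels), "R" (3x3) and "t" (3): a world point X has camera coordinates R X + t. Camera axes: x right, y down, z forward; pixel columns grow to the right and rows downward; lengths in m; the calibration is good to about 2 mm. A picture is of the moment at which its call begins. calibration takes no time and is no camera call.
- robot.finish_job(): hands the job in, once; it reports no verdict.
The state is a dict: "time": time; "qpos": joint angles; "joint_vel": joint speeds; "effort": joint torques, N m; "tcp_pos": TCP position; "tool_rot": TCP orientation; "wrist_force": force on the tool from outside, world axes, zero at the start; "ft_torque": the same for the moment, N m; "opening": finger opening in m.
Only numpy, scipy, OpenCV 4.12 (cv2) and the standard library are available. Lean on these libraries where they do the work, as an engineer would, in place of code of your own. Each camera call takes 0.05 s, during which the arm holds its last target.

## Working session

There is one attempt and no reset: what is moved stays moved. The work goes in short steps, Python scripts to look and compute and a shell command to move; the robot and the scene stay as the last step left them, time stands still between calls to the robot, and variables do not carry over. Pictures are saved under pics/ and viewed, and the job is handed in when it is done.

```bash
ls; mkdir -p pics
python3 - <<'E'
from station import robot, viewer
import cv2,numpy as np
print(robot.read_state())
for n in("scene","top"):
    p,d=viewer.grab_frame(n); cv2.imwrite(f"pics/{n}0.png",p); np.save(f"pics/{n}0.npy",d)
    print(n,viewer.calibration(n))
E
```

```text
pics
{'time': 0.0, 'qpos': array([-0.99746723,  0.50832808, -0.23749174,  1.50115136,  0.12573252,
        1.14893226, -0.15479927]), 'joint_vel': array([ 1.22320210e-03,  9.11924077e-05,  9.32234561e-04, -1.05167494e-03,
       -6.15838074e-04, -7.51094292e-04,  1.71926888e-03]), 'effort': array([ 1.13019967e-03, -6.20604300e+01, -2.18642771e+00, -2.49653649e+01,
        1.25548110e-02,  1.23116720e-02,  9.98173022e-06]), 'tcp_pos': array([0.2816895 , 0.55729256, 0.20922826]), 'tool_rot': array([ 2.31784887e-01,  9.72766637e-01, -8.98109689e-04, -1.69339261e-04]), 'wrist_force': array([ 0.15768823, -0.28836986,  0.8155064 ]), 'ft_torque': array([-0.02774775, -0.01244885, -0.02172034]), 'opening': 0.08527974965617653}
scene {'fovy': 43.697270660021914, 'cx': 318.40972127349323, 'cy': 247.2860503391057, 'R': array([[-0.36816744,  0.92949088, -0.0223481 ],
       [ 0.58898749,  0.21456235, -0.77913846],
       [-0.71940703, -0.30001617, -0.62645337]]), 't': array([ 0.14140121, -0.25493825,  2.03006907])}
top {'fovy': 44.68849602416553, 'cx': 327.6361751472852, 'cy': 226.75741280882275, 'R': array([[ 0.01306791, -0.9997916 ,  0.01568409],
       [-0.9879648 , -0.01532789, -0.15391754],
       [ 0.15412587, -0.01348395, -0.98795921]]), 't': array([0.02579338, 0.51014623, 1.46393152])}
```

View pics/scene0.png

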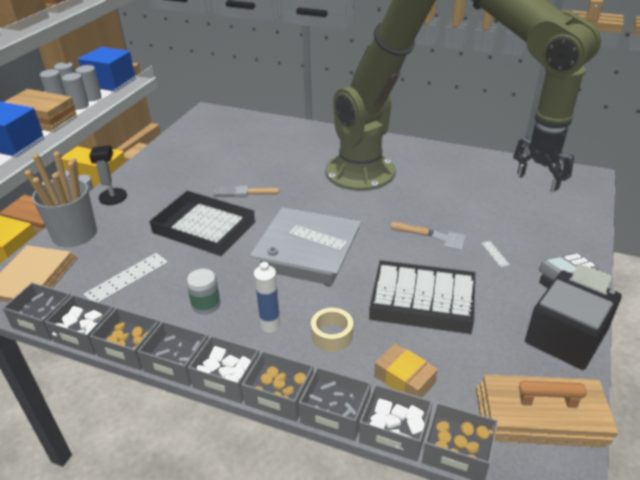

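View pics/top0.png

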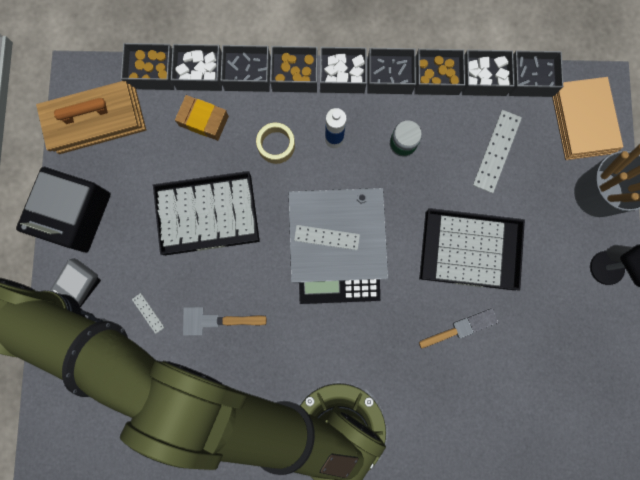

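The top view shows the loose plate at about (327,237) on the platter and the nut at (361,199). The flat-stock tray is on the robot's right at (472,249), with four flat rows along y. The left tray at (206,213) holds the angle brackets. The 160 mm plate is the one on the platter; the others, at (497,151) and (147,313), are decoys.

```bash
cat > h.py <<'E'
from station import robot, viewer
import cv2,numpy as np
def ray(n,u,v,z):
    c=viewer.calibration(n); f=240/np.tan(np.radians(c["fovy"]/2)); R=np.array(c["R"]);t=np.array(c["t"])
    C=-R.T@t; d=R.T@np.array([(u-c["cx"])/f,(v-c["cy"])/f,1.0])
    return C+d*(z-C[2])/d[2]
def proj(n,X):
    c=viewer.calibration(n); f=240/np.tan(np.radians(c["fovy"]/2)); p=np.array(c["R"])@X+np.array(c["t"])
    return f*p[0]/p[2]+c["cx"],f*p[1]/p[2]+c["cy"]
E
python3 - <<'E'
from h import *
p=cv2.imread("pics/top0.png")
c=p[170:320,250:550]; cv2.imwrite("pics/crop0.png",cv2.resize(c,None,fx=2.6,fy=2.6,interpolation=cv2.INTER_CUBIC))
g=p.min(axis=2)
print(g[237,285:370]); 
m=(g>195).astype(np.uint8); m=cv2.morphologyEx(m,cv2.MORPH_CLOSE,np.ones((5,5)))
for k in cv2.findContours(m,cv2.RETR_EXTERNAL,cv2.CHAIN_APPROX_NONE)[0]:
    if cv2.contourArea(k)>300:
        r=cv2.minAreaRect(k); print(r, cv2.contourArea(k))
        if 290<r[0][0]<385 and 190<r[0][1]<280:
            print(np.array([ray("top",*q,.0785) for q in cv2.boxPoints(r)]).round(4))
            print(ray("top",*r[0],.0785))
E
```

```text
[ 97  97  98  97 102 126 128 127 129 143 169 173 154 122 137 167 173 174
 174 175 172 169 170 173 173 173 173 174 173 173 174 173 173 174 175 174
 171 131 120 165 176 175 176 176 176 176 176 176 176 175 175 176 174 172
 171 174 174 174 174 174 173 171 165 170 173 175 175 175 175 161 128 154
 173 174 149 129 125 125 125 127 126 126 127 127 128]
((360.5024108886719, 287.5599060058594), (16.027183532714844, 29.656288146972656), 87.70938873291016) 438.5
((479.688232421875, 70.94705963134766), (25.61663246154785, 21.16823387145996), 85.60128784179688) 439.5
((343.8121032714844, 68.19483184814453), (37.46465301513672, 26.366188049316406), 3.3664605617523193) 673.0
((195.0, 64.5), (27.0, 38.0), 90.0) 667.0
```

Run:
```python
from h import *
p=cv2.imread("pics/scene0.png")
cv2.imwrite("pics/crops0.png",cv2.resize(p[170:350,140:500],None,fx=2.2,fy=2.2,interpolation=cv2.INTER_CUBIC))
```

```text
(no output)
```

View pics/crop0.png

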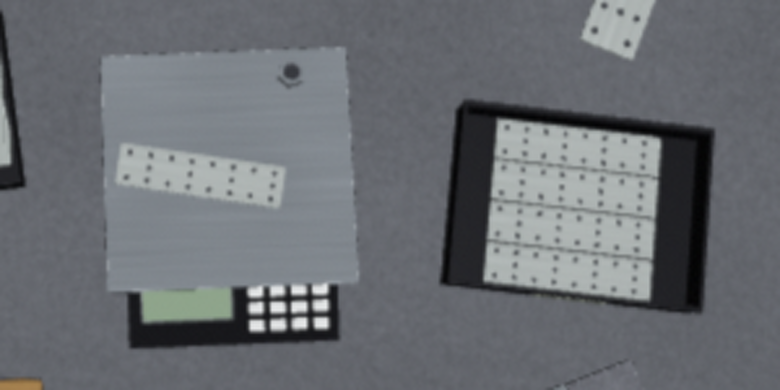

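View pics/crops0.png

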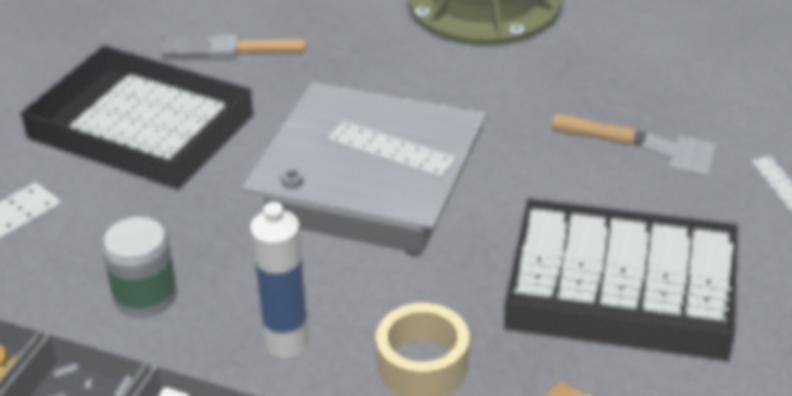

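Close-up: the plate on the platter spans crop (117,143)–(285,207), and the platter corners are near (102,57), (344,47), (357,281) and (108,290). The tray rim corners are at (463,101), (712,129), (701,311) and (443,284).

Run:
```python
from h import *
p=cv2.imread("pics/top0.png"); g=p.min(axis=2)
m=((g>150)*255).astype(np.uint8); m=cv2.morphologyEx(m,cv2.MORPH_CLOSE,np.ones((5,5)))
def show(name,pts,z):
    P=np.array([ray("top",*q,z) for q in pts])[:,:2]; print(name,P.round(4).tolist(),"c",P.mean(0).round(4), "edges",[round(float(np.linalg.norm(P[i]-P[i-1])),4) for i in range(4)],
     [round(float(np.degrees(np.arctan2(*(P[i]-P[i-1])[::-1]))),1) for i in range(4)])
for k in cv2.findContours(m,cv2.RETR_EXTERNAL,cv2.CHAIN_APPROX_NONE)[0]:
    if cv2.contourArea(k)>300:
        r=cv2.minAreaRect(k)
        x,y=r[0]
        if 290<x<385 and 190<y<275: show("plate",cv2.boxPoints(r),.0785)
        if 420<x<525 and 205<y<290: show("stock",cv2.boxPoints(r),.0115)
f=lambda L:[(a/2.6+250-.3,b/2.6+170-.3) for a,b in L]
show("platter",f([(102,57),(344,47),(357,281),(108,290)]),.076)
show("tray",f([(463,101),(712,129),(701,311),(443,284)]),.045)
show("nut",f([(291,72)]*4),.089)
d=np.load("pics/top0.npy"); print(d[237,327],d[215,330])
```

```text
plate [[0.4687, 0.1176], [0.5084, 0.1126], [0.487, -0.0461], [0.4474, -0.0404]] c [0.4779 0.0359] edges [0.1595, 0.04, 0.1602, 0.04] [82.3, -7.1, -97.7, 171.9]
stock [[0.382, -0.2493], [0.5469, -0.2669], [0.5341, -0.434], [0.3695, -0.4136]] c [ 0.4581 -0.341 ] edges [0.1647, 0.1658, 0.1675, 0.1659] [85.6, -6.1, -94.4, 172.9]
platter [[0.5925, 0.1328], [0.6064, -0.1033], [0.3782, -0.1154], [0.3663, 0.1218]] c [0.4858 0.009 ] edges [0.2265, 0.2364, 0.2285, 0.2375] [2.8, -86.6, -177.0, 92.9]
tray [[0.5605, -0.225], [0.5361, -0.4727], [0.3559, -0.4549], [0.3786, -0.203]] c [ 0.4578 -0.3389] edges [0.1832, 0.2489, 0.1812, 0.253] [-6.9, -95.6, 174.4, 84.8]
nut [[0.5779, -0.0506], [0.5779, -0.0506], [0.5779, -0.0506], [0.5779, -0.0506]] c [ 0.5779 -0.0506] edges [0.0, 0.0, 0.0, 0.0] [0.0, 0.0, 0.0, 0.0]
1.4556437 1.4666598
```

```bash
cat >> h.py <<'E'
from scipy.spatial.transform import Rotation as Rr
def go(target,yaw_y=None):
    "print needed tool-frame shift (cm) and turn about tool z (deg) to bring TCP to target with tool y at world angle yaw_y"
    s=robot.read_state(); R=Rr.from_quat(s["tool_rot"]); M=R.as_matrix()
    print("t",round(s["time"],2),"tcp",s["tcp_pos"].round(4),"F",s["wrist_force"].round(1),"open",round(s["opening"],4),"yawy",round(float(np.degrees(np.arctan2(M[1,1],M[0,1]))),1))
    print(" shift now cm",(M.T@(np.array(target)-s["tcp_pos"])*100).round(2))
    if yaw_y is not None:
        a=np.radians(yaw_y); y=np.array([np.cos(a),np.sin(a),0]); z=np.array([0,0,-1.]); D=np.stack([np.cross(y,z),y,z],1)
        print(" turn tool deg",np.degrees(Rr.from_matrix(M.T@D).as_rotvec()).round(1)," shift in turned frame cm",(D.T@(np.array(target)-s["tcp_pos"])*100).round(2))
E
python3 -m crank '[[0,0,7,0,0,0,0],[0,0,7,0,0,0,0],[0,0,7,0,0,0,0],[0,0,7,0,0,0,0],[0,0,7,0,0,0,0],[0,0,7,0,0,0,0],[0,0,7,0,0,0,0],[0,0,7,0,0,0,0]]' 40
python3 -c "
from h import *
go([.475,.016,.13],-7.7)"
```

```text
time: 0.77
tcp_pos: [0.281, 0.5548, 0.2051]
tool_rot: [0.669, 0.743, -0.005, 0.001]
wrist_force: [0.2, 0.3, -0.9]
opening: -0.0002
t 0.77 tcp [0.281  0.5548 0.2051] F [ 0.2  0.3 -0.9] open -0.0002 yawy 6.0
 shift now cm [-55.54  13.74   7.89]
 turn tool deg [-0.3  0.5 13.7]  shift in turned frame cm [-50.79  26.44   7.51]
```

```bash
python3 -m crank '[[0,0,7,0,0,0,0],[0,0,7,0,0,0,0],[0,0,0,-3.5,1.8,0,0],[0,0,0,-3.5,1.8,0,0],[0,0,0,-3.5,1.8,0,0],[0,0,0,-3.5,1.8,0,0],[0,0,0,-3.5,1.8,0,0],[0,0,0,-3.5,1.8,0,0]]'
python3 -c "
from h import *
go([.475,.016,.13],-7.7)"
```

```text
time: 1.43
tcp_pos: [0.3504, 0.3312, 0.2006]
tool_rot: [0.754, 0.656, -0.008, 0.0]
wrist_force: [1.7, -0.4, -0.3]
opening: 0.0002
t 1.43 tcp [0.3504 0.3312 0.2006] F [ 1.7 -0.4 -0.3] open 0.0002 yawy -7.9
 shift now cm [-29.4   16.77   7.27]
 turn tool deg [-0.6  0.7 -0.2]  shift in turned frame cm [-29.57  16.57   7.06]
```

```bash
python3 -m crank '[[0,0,0,-3.5,2,0,0],[0,0,0,-3.5,2,0,0],[0,0,0,-3.5,2,0,0],[0,0,0,-3.5,2,0.5,0],[0,0,0,-3.5,2,1,0],[0,0,0,-3.5,2,1,0],[0,0,0,-3.5,2,1,0],[-0.6,0.7,0,-3.5,2,1,0]]'
python3 -c "
from h import *
go([.475,.016,.10],-7.7)"
```

```text
time: 2.1
tcp_pos: [0.4691, 0.0247, 0.1591]
tool_rot: [0.753, 0.658, 0.001, 0.001]
wrist_force: [1.4, 1.0, 0.1]
opening: 0.0001
t 2.1 tcp [0.4691 0.0247 0.1591] F [1.4 1.  0.1] open 0.0001 yawy -7.7
 shift now cm [-0.79  0.68  5.91]
 turn tool deg [ 0.2 -0.1 -0. ]  shift in turned frame cm [-0.78  0.7   5.91]
```

```bash
python3 -m crank '[[0,0,0,-0.5,0.3,2,0],[0,0,0,-0.2,0.3,2,0],[0,0,0,0,0,1.5,0],[0,0,0,0,0,0.7,0],[0,0,0,0,0,0.2,0],[0,0,0,0,0,0,0],[0,0,0,0,0,0,0],[0,0,0,0,0,0,0]]'
python3 -c "
from h import *
go([.475,.016,.0785],-7.7)"
```

```text
time: 2.77
tcp_pos: [0.476, 0.0037, 0.0918]
tool_rot: [0.759, 0.652, 0.0, 0.003]
wrist_force: [-0.1, 0.1, 0.6]
opening: -0.0
t 2.77 tcp [0.476  0.0037 0.0918] F [-0.1  0.1  0.6] open -0.0 yawy -8.7
 shift now cm [ 1.21 -0.29  1.33]
 turn tool deg [ 0.2  0.2 -1. ]  shift in turned frame cm [ 1.21 -0.26  1.33]
```

```bash
python3 -m crank '[[0,0,-1,0,-0.2,0.5,0],[0,0,0,0,0,0.3,0],[0,0,0,0,0,0.2,0],[0,0,0,0,0,0.2,0],[0,0,0,0,0,0.1,0],[0,0,0,0,0,0.1,0],[0,0,0,0,0,0,0],[0,0,0,0,0,0,0]]'
python3 -c "
from h import *
go([.475,.016,.0785],-7.7)"
```

```text
time: 3.43
tcp_pos: [0.4753, 0.0057, 0.0787]
tool_rot: [0.751, 0.66, 0.002, 0.004]
wrist_force: [0.2, -0.1, -0.0]
opening: 0.0003
t 3.43 tcp [0.4753 0.0057 0.0787] F [ 0.2 -0.1 -0. ] open 0.0003 yawy -7.4
 shift now cm [ 1.02 -0.16  0.02]
 turn tool deg [0.5 0.1 0.3]  shift in turned frame cm [ 1.02 -0.17  0.02]
```

```bash
python3 -m crank '[[0,0,0,0,0,0.05,0],[0,0,0,0,0,0.05,0],[0,0,0,0,0,0.05,0],[0,0,0,0,0,0.05,0],[0,0,0,0,0,0.05,0],[0,0,0,0,0,0.05,0],[0,0,0,0,0,0.05,0],[0,0,0,0,0,0.05,0]]'
python3 -c "
from h import *
go([.475,.016,.0785],-7.7)"
```

```text
time: 4.1
tcp_pos: [0.4756, 0.0056, 0.0745]
tool_rot: [0.751, 0.66, 0.002, 0.004]
wrist_force: [-0.5, 0.1, -0.3]
opening: -0.0005
t 4.1 tcp [0.4756 0.0056 0.0745] F [-0.5  0.1 -0.3] open -0.0005 yawy -7.4
 shift now cm [ 1.03 -0.19 -0.4 ]
 turn tool deg [0.5 0.1 0.3]  shift in turned frame cm [ 1.03 -0.2  -0.4 ]
```

```bash
python3 -m crank '[[0,0,0,0,0,0.05,0],[0,0,0,0,0,0.05,0],[0,0,0,0,0,0.05,0],[0,0,0,0,0,0.05,0],[0,0,0,0,0,0.05,0],[0,0,0,0,0,0.05,0],[0,0,0,0,0,0,0],[0,0,0,0,0,0,0]]'
python3 - <<'E'
from h import *
go([.475,.016,.0785],-7.7)
for n in("scene","top"):
    p,d=viewer.grab_frame(n); cv2.imwrite(f"pics/{n}1.png",p)
    if n=="scene": cv2.imwrite("pics/cs1.png",cv2.resize(p[170:350,200:440],None,fx=3,fy=3,interpolation=cv2.INTER_CUBIC))
E
```

```text
time: 4.77
tcp_pos: [0.4756, 0.0055, 0.071]
tool_rot: [0.751, 0.66, 0.002, 0.004]
wrist_force: [-0.1, 0.5, -0.5]
opening: 0.0002
t 4.77 tcp [0.4756 0.0055 0.071 ] F [-0.1  0.5 -0.5] open 0.0002 yawy -7.4
 shift now cm [ 1.03 -0.18 -0.75]
 turn tool deg [0.5 0.1 0.3]  shift in turned frame cm [ 1.03 -0.2  -0.75]
```

View pics/cs1.png

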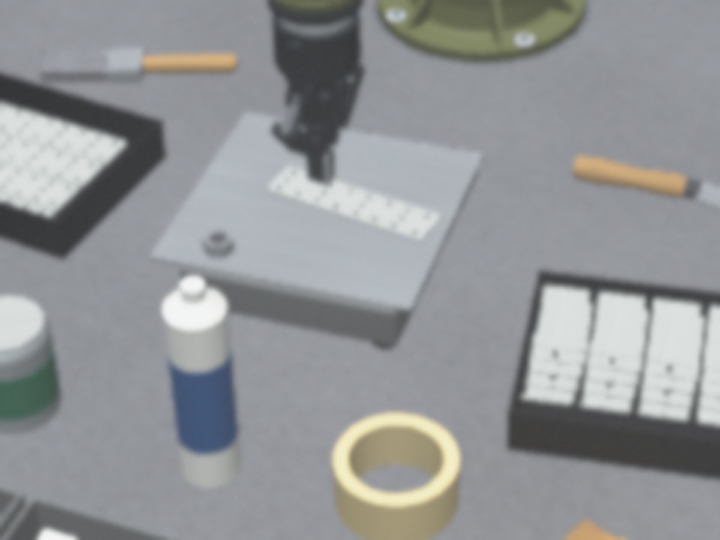

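Run:
```python
from h import *
for z in(.0710,.0785,.088): print(z,proj("scene",np.array([.4756,.0055,z])),proj("top",np.array([.4756,.0055,z])))
p=cv2.imread("pics/scene1.png"); cv2.imwrite("pics/cs1b.png",cv2.resize(p[195:255,270:350],None,fx=9,fy=9,interpolation=cv2.INTER_CUBIC))
```

```text
0.071 (np.float64(307.4088949232578), np.float64(236.7297215184159)) (np.float64(338.63065634870117), np.float64(238.40246382099707))
0.0785 (np.float64(307.3160395288228), np.float64(234.56285701969892)) (np.float64(338.7335265061227), np.float64(237.9997849010572))
0.088 (np.float64(307.1976547765045), np.float64(231.80024189594977)) (np.float64(338.86533776385994), np.float64(237.483817819525))
```

View pics/cs1b.png

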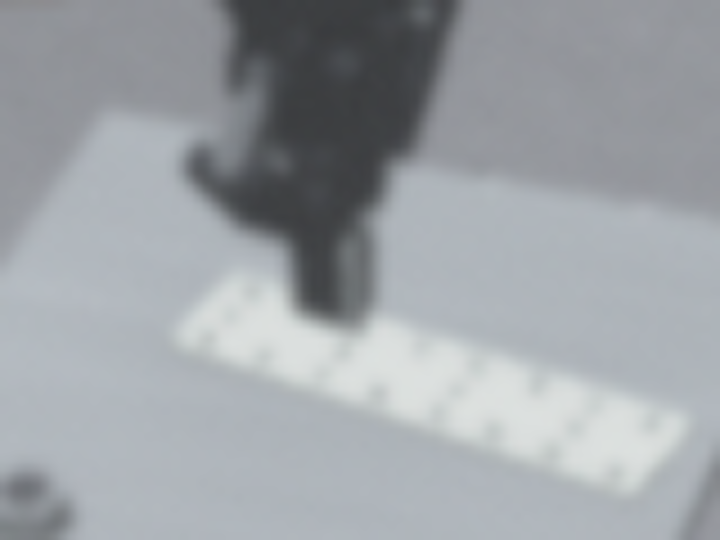

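```bash
python3 -m crank '[[0,0,0,0,0,0.1,0],[0,0,0,0,0,0.1,0],[0,0,0,0,0,0.1,0],[0,0,0,0,0,0.05,0],[0,0,0,0,0,0.05,0],[0,0,0,0,0,0.05,0],[0,0,0,0,0,0.05,0],[0,0,0,0,0,0,0]]'
```

```text
time: 5.53
tcp_pos: [0.4756, 0.0055, 0.0655]
tool_rot: [0.751, 0.66, 0.002, 0.004]
wrist_force: [0.3, -0.4, -0.4]
opening: -0.0002
```

```bash
python3 -m crank '[[0,0,0,0,0,0.05,0],[0,0,0,0,0,0.05,0],[0,0,0,0,0,0.05,0],[0,0,0,0,0,0.05,0],[0,0,0,0,0,0.05,0],[0,0,0,0,0,0.05,0],[0,0,0,0,0,0.05,0],[0,0,0,0,0,0,0]]'
python3 - <<'E'
from h import *
p,d=viewer.grab_frame("scene"); cv2.imwrite("pics/scene2.png",p)
cv2.imwrite("pics/cs2b.png",cv2.resize(p[195:255,270:350],None,fx=9,fy=9,interpolation=cv2.INTER_CUBIC))
E
```

```text
time: 6.2
tcp_pos: [0.4757, 0.0055, 0.0617]
tool_rot: [0.751, 0.66, 0.002, 0.004]
wrist_force: [-0.4, 0.5, 0.4]
opening: 0.0003
```

View pics/cs2b.png

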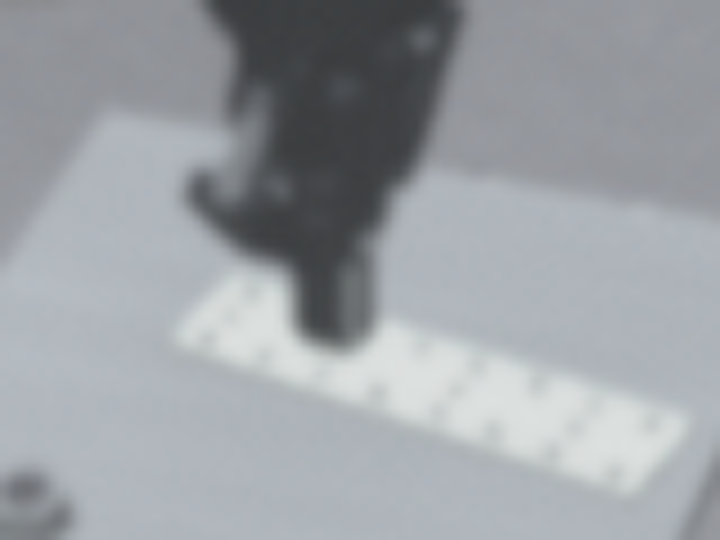

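```bash
python3 -m crank '[[0,0,0,0,0,0.05,0],[0,0,0,0,0,0.05,0],[0,0,0,0,0,0.05,0],[0,0,0,0,0,0.05,0],[0,0,0,0,0,0.05,0],[0,0,0,0,0,0.05,0],[0,0,0,0,0,0.05,0],[0,0,0,0,0,0,0]]'
```

```text
time: 6.92
tcp_pos: [0.4758, 0.0055, 0.0579]
tool_rot: [0.751, 0.66, 0.002, 0.004]
wrist_force: [-0.3, -0.4, -0.3]
opening: -0.0003
```

```bash
python3 -m crank '[[0,0,0,0,0,0.05,0],[0,0,0,0,0,0.05,0],[0,0,0,0,0,0.05,0],[0,0,0,0,0,0.05,0],[0,0,0,0,0,0.05,0],[0,0,0,0,0,0,0],[0,0,0,0,0,0,0],[0,0,0,0,0,0,0]]'
python3 - <<'E'
from h import *
s=robot.read_state(); print(s["tcp_pos"],s["effort"].round(1),s["qpos"].round(3))
p,d=viewer.grab_frame("scene"); cv2.imwrite("pics/scene3.png",p)
cv2.imwrite("pics/cs3b.png",cv2.resize(p[195:255,270:350],None,fx=9,fy=9,interpolation=cv2.INTER_CUBIC))
E
```

```text
time: 7.58
tcp_pos: [0.476, 0.0055, 0.0577]
tool_rot: [0.751, 0.66, 0.003, 0.004]
wrist_force: [0.8, -0.2, -0.1]
opening: -0.0001
[0.47600797 0.00551354 0.05771018] [  0.  -49.7   3.2 -15.    0.   -0.    0. ] [-0.206  0.483  0.203  2.094 -0.17   0.569 -0.013]
```

View pics/cs3b.png

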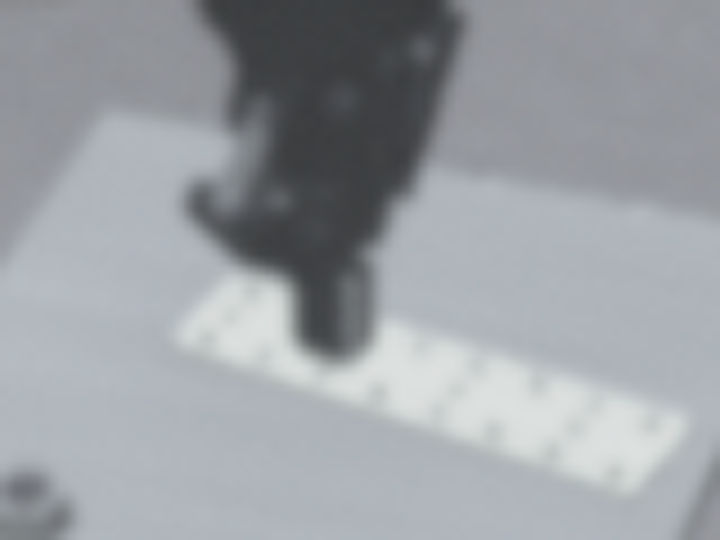

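```bash
python3 -m crank '[[0,0,0,0,0,0.05,0],[0,0,0,0,0,0.05,0],[0,0,0,0,0,0.1,0],[0,0,0,0,0,0.1,0],[0,0,0,0,0,0.1,0],[0,0,0,0,0,0.15,0],[0,0,0,0,0,0.15,0],[0,0,0,0,0,0.15,0]]'
python3 -c "
from h import *
print(robot.hold_point_z,[a for a in dir(robot) if a[0]!='_']); print(robot.read_state()['effort'].round(1))"
```

```text
time: 8.3
tcp_pos: [0.4762, 0.0056, 0.0573]
tool_rot: [0.752, 0.659, 0.006, 0.004]
wrist_force: [-6.5, -0.3, 23.0]
opening: -0.0001
0.0187 ['MotionError', 'finish_job', 'hold_point_z', 'read_state']
[  0.1 -39.6   2.5 -14.2  -0.1  -2.1  -0. ]
```

```bash
python3 -m crank '[[0,0,0,0.2,0,0.06,0],[0,0,0,0.5,0,0.06,0],[0,0,0,0.5,0,0.06,0],[0,0,0,0.6,0,0.06,0],[0,0,0,0.6,0,0.06,0],[0,0,0,0.6,0,0.06,0],[0,0,0,0.6,0,0.06,0],[0,0,0,0.4,0,0.06,0]]'
cat > look.py <<'E'
from h import *
import sys
k=sys.argv[1]; go([.475,.016,.0785],-7.7)
p,d=viewer.grab_frame("top"); cv2.imwrite(f"pics/top{k}.png",p)
g=p.min(axis=2); m=((g>150)*255).astype(np.uint8)
cv2.imwrite(f"pics/ct{k}.png",cv2.resize(p[170:310,210:410],None,fx=3.8,fy=3.8,interpolation=cv2.INTER_CUBIC))
E
python3 look.py 4
```

```text
time: 8.97
tcp_pos: [0.4871, 0.041, 0.0574]
tool_rot: [0.754, 0.656, 0.009, 0.01]
wrist_force: [-0.8, -3.4, 12.2]
opening: 0.0001
t 8.97 tcp [0.4871 0.041  0.0574] F [-0.8 -3.4 12.2] open 0.0001 yawy -7.9
 shift now cm [-2.65 -0.79 -2.13]
 turn tool deg [ 1.6 -0.  -0.2]  shift in turned frame cm [-2.64 -0.86 -2.11]
```

View pics/ct4.png

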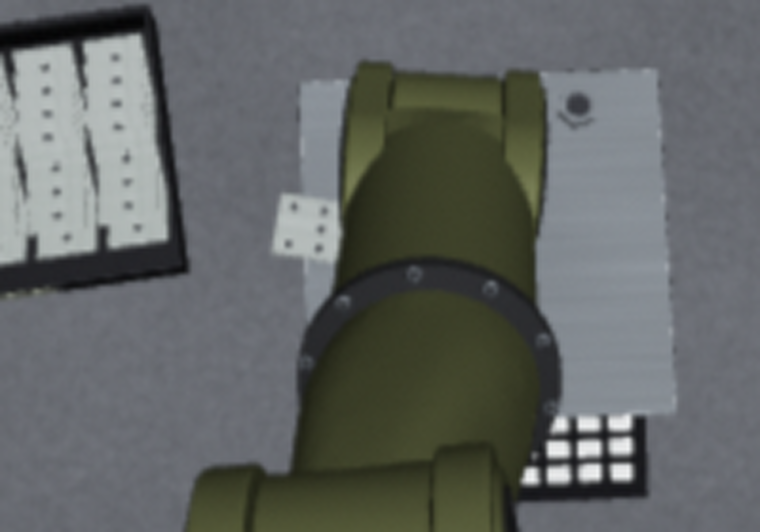

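The plate follows the fingertips: its left end is now past the platter's left edge, at crop (273–282, 193–257). I'll slide it about 40 mm further.

```bash
python3 -m crank '[[0.3,0,0,0.4,-0.05,0.05,0],[0.3,0,0,0.6,-0.05,0.05,0],[0.3,0,0,0.6,-0.05,0.05,0],[0.3,0,0,0.6,-0.05,0.05,0],[0.3,0,0,0.6,-0.05,0.05,0],[0,0,0,0.6,-0.05,0.05,0],[0,0,0,0.6,-0.05,0.05,0],[0,0,0,0.4,-0.05,0.05,0]]'
python3 look.py 5
```

```text
time: 9.68
tcp_pos: [0.4964, 0.0828, 0.0574]
tool_rot: [0.756, 0.654, 0.003, 0.006]
wrist_force: [-0.7, -4.2, 10.9]
opening: -0.0001
t 9.68 tcp [0.4964 0.0828 0.0574] F [-0.7 -4.2 10.9] open -0.0001 yawy -8.2
 shift now cm [-6.92 -1.13 -2.1 ]
 turn tool deg [ 0.8  0.2 -0.5]  shift in turned frame cm [-6.91 -1.22 -2.11]
```

View pics/ct5.png

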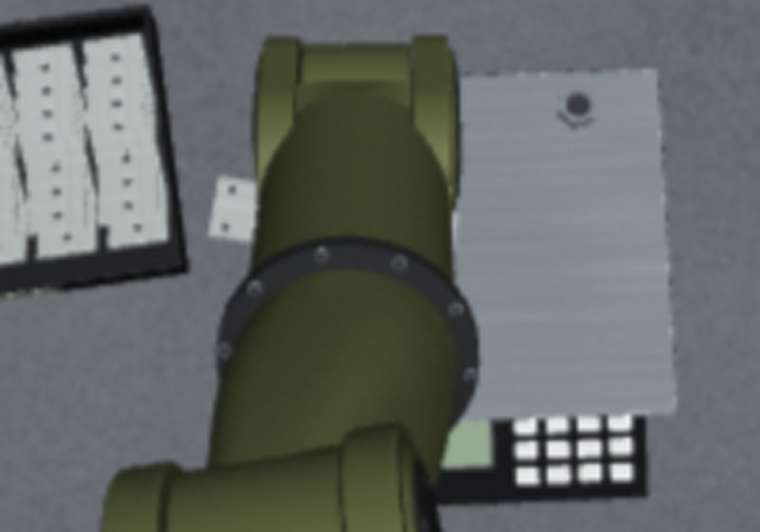

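```bash
python3 -m crank '[[0,0,0,0,0,-1,0],[0,0,0,0,0,-2,0],[0,0,0,0,0,-3,2],[0,0,0,0,0,-2,6],[0,0,0,3,0,-0.5,7],[0,0,0,3,0,-0.2,7],[0,0,0,2,0,0,7],[0,0,0,1,0,0,7]]' 60
python3 - <<'E'
from h import *
a,b=[ray("top",u/3.8+210-.3,v/3.8+170-.3,.0785) for u,v in((220,177),(210,240))]
print(a,b,(a+b)/2)
E
python3 look.py 6
python3 -c "
from h import *
p,d=viewer.grab_frame('scene'); cv2.imwrite('pics/cs6.png',cv2.resize(p[140:340,240:460],None,fx=3,fy=3,interpolation=cv2.INTER_CUBIC))"
```

```text
time: 10.4
tcp_pos: [0.5078, 0.1766, 0.1455]
tool_rot: [0.757, 0.653, 0.001, 0.006]
wrist_force: [0.6, 0.6, -0.1]
opening: 0.0699
[0.52788188 0.18463138 0.0785    ] [0.48575772 0.18998118 0.0785    ] [0.5068198  0.18730628 0.0785    ]
t 10.4 tcp [0.5078 0.1766 0.1455] F [ 0.6  0.6 -0.1] open 0.0699 yawy -8.4
 shift now cm [-16.33  -0.96   6.78]
 turn tool deg [ 0.6  0.3 -0.7]  shift in turned frame cm [-16.36  -1.1    6.7 ]
```

View pics/ct6.png

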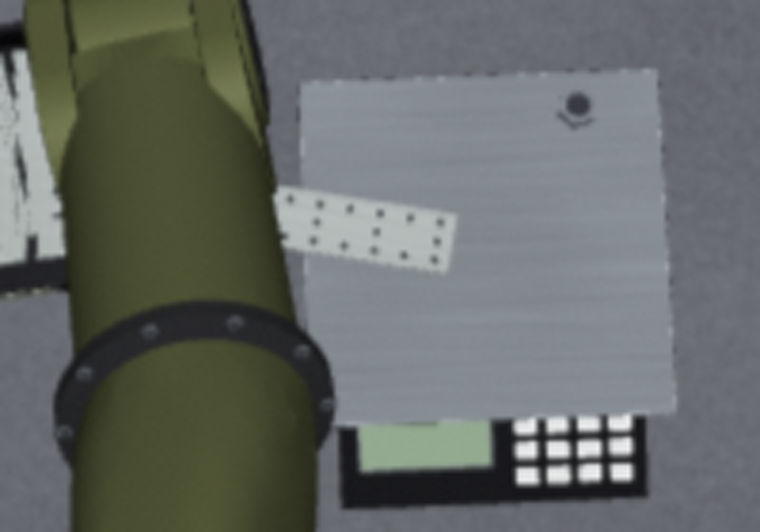

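View pics/cs6.png

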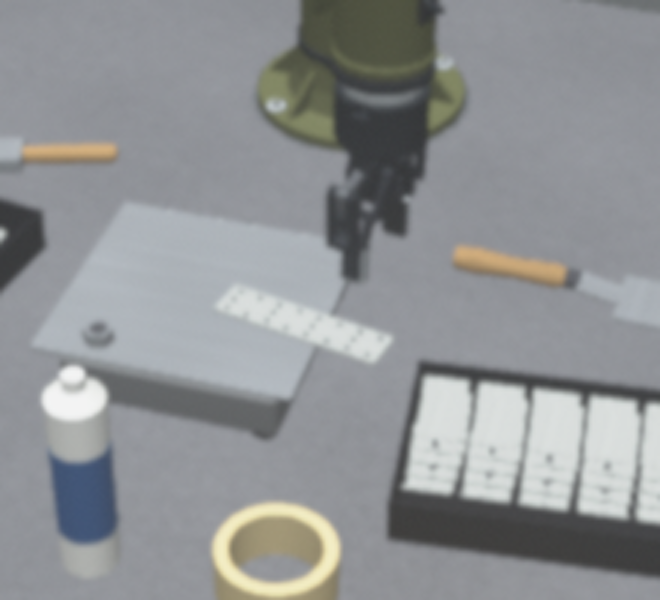

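Run:
```python
from h import *
f=lambda u,v:ray("top",u/3.8+210-.3,v/3.8+170-.3,.0785)
a=(f(220,177)+f(210,240))/2; b=(f(458,213)+f(447,273))/2
print(a,b,np.linalg.norm(a-b)); d=(a-b)/np.linalg.norm(a-b); print(np.degrees(np.arctan2(d[1],d[0]))-90)
c=(a+b)/2; g=c+d*.055; print("grip",g); g[2]=.06; go(g,np.degrees(np.arctan2(d[1],d[0]))-90)
```

```text
[0.5068198  0.18730628 0.0785    ] [0.48625168 0.03051826 0.0785    ] 0.15813137492222182
-7.473627588635054
grip [0.50368958 0.16344504 0.0785    ]
t 10.5 tcp [0.5074 0.1759 0.145 ] F [-0.   0.1 -0.3] open 0.0699 yawy -8.4
 shift now cm [-1.23 -0.27  8.51]
 turn tool deg [ 0.6  0.4 -0.9]  shift in turned frame cm [-1.28 -0.21  8.5 ]
```

```bash
python3 -m crank '[[0.6,0.4,-0.9,-0.8,-0.2,1,7],[0,0,0,-0.3,0,2,7],[0,0,0,0,0,2,7],[0,0,0,0,0,1.5,7],[0,0,0,0,0,0.8,7],[0,0,0,0,0,0.3,7],[0,0,0,0,0,0,7],[0,0,0,0,0,0,7]]' 60
python3 - <<'E'
from h import *
go([.5037,.1634,.044],-7.5)
p,d=viewer.grab_frame('scene'); cv2.imwrite('pics/cs7.png',cv2.resize(p[170:290,290:410],None,fx=5,fy=5,interpolation=cv2.INTER_CUBIC))
E
```

```text
time: 11.17
tcp_pos: [0.5022, 0.1547, 0.0646]
tool_rot: [0.754, 0.657, -0.004, 0.001]
wrist_force: [-0.6, 0.7, 0.0]
opening: 0.0695
t 11.17 tcp [0.5022 0.1547 0.0646] F [-0.6  0.7  0. ] open 0.0695 yawy -7.8
 shift now cm [0.9  0.03 2.06]
 turn tool deg [-0.2  0.4 -0.3]  shift in turned frame cm [0.88 0.03 2.06]
```

View pics/cs7.png

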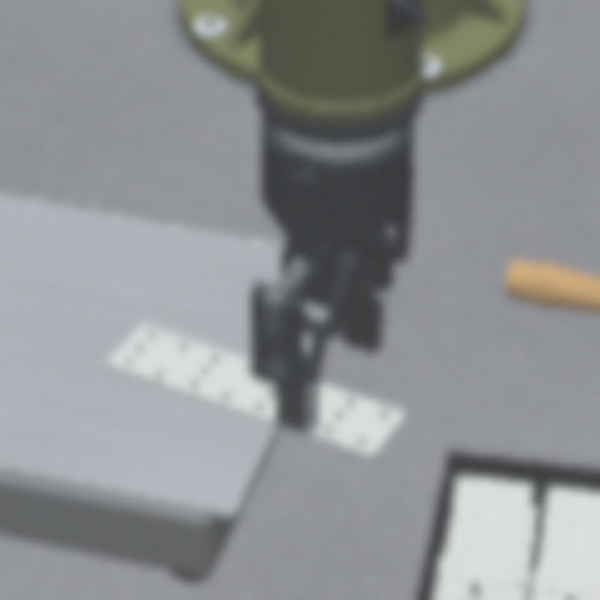

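```bash
python3 -m crank '[[0,0.4,-0.3,0.5,0,0,7],[0,0,0,0.4,0,0,7],[0,0,0,0.1,0,0,7],[0,0,0,0,0,0.5,7],[0,0,0,0,0,0.6,7],[0,0,0,0,0,0.5,7],[0,0,0,0,0,0.1,7],[0,0,0,0,0,0,7]]' 60
python3 - <<'E'
from h import *
go([.5037,.1634,.044],-7.5)
p,d=viewer.grab_frame('scene'); cv2.imwrite('pics/cs8.png',cv2.resize(p[170:290,290:410],None,fx=5,fy=5,interpolation=cv2.INTER_CUBIC))
E
```

```text
time: 11.88
tcp_pos: [0.5056, 0.1673, 0.0488]
tool_rot: [0.751, 0.66, 0.002, -0.001]
wrist_force: [0.3, 0.1, 0.1]
opening: 0.07
t 11.88 tcp [0.5056 0.1673 0.0488] F [0.3 0.1 0.1] open 0.07 yawy -7.4
 shift now cm [-0.41 -0.14  0.48]
 turn tool deg [ 0.1 -0.2  0.1]  shift in turned frame cm [-0.41 -0.14  0.48]
```

View pics/cs8.png

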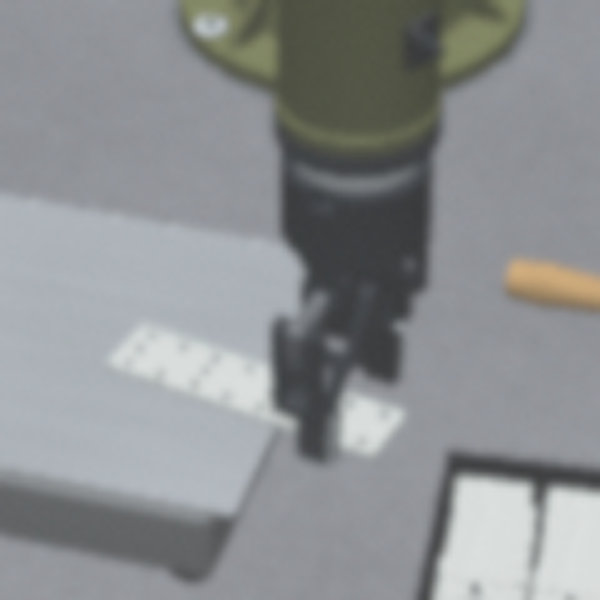

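```bash
python3 -m crank '[[0,0,0,-0.3,-0.1,0,5],[0,0,0,0,0,0,4.2],[0,0,0,0,0,0,3],[0,0,0,0,0,0,3],[0,0,0,0,0,0,3],[0,0,0,0,0,0,3],[0,0,0,0,0,0,3],[0,0,0,0,0,0,3]]' 70
python3 - <<'E'
from h import *
go([.5037,.1634,.044],-7.5)
p,d=viewer.grab_frame('scene'); cv2.imwrite('pics/cs9.png',cv2.resize(p[170:290,290:410],None,fx=5,fy=5,interpolation=cv2.INTER_CUBIC))
E
```

```text
time: 12.6
tcp_pos: [0.5041, 0.1639, 0.0494]
tool_rot: [0.751, 0.66, 0.002, -0.001]
wrist_force: [0.1, -1.1, 0.4]
opening: 0.037
t 12.6 tcp [0.5041 0.1639 0.0494] F [ 0.1 -1.1  0.4] open 0.037 yawy -7.4
 shift now cm [-0.05 -0.04  0.54]
 turn tool deg [ 0.1 -0.2  0.1]  shift in turned frame cm [-0.05 -0.04  0.54]
```

View pics/cs9.png

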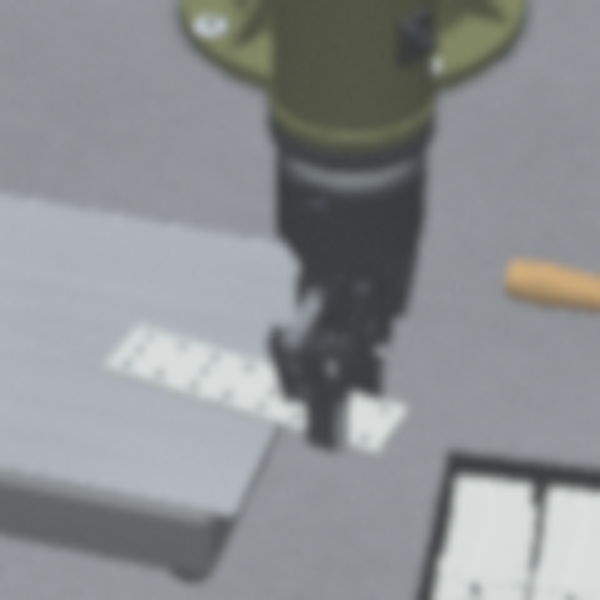

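```bash
python3 -m crank '[[0,0,0,0,0,-0.3,3],[0,0,0,0,0,-0.5,3],[0,0,0,0,0,-0.8,3],[0,0,0,0,0,-1,3],[0,0,0,0,0,-1.5,3],[0,0,0,0,0,-1.5,3],[0,0,0,0,0,-1,3],[0,0,0,0,0,-0.4,3]]'
python3 - <<'E'
from h import *
go([.5037,.1634,.044],-7.5)
p,d=viewer.grab_frame('scene'); cv2.imwrite('pics/cs10.png',cv2.resize(p[150:290,250:410],None,fx=4.5,fy=4.5,interpolation=cv2.INTER_CUBIC))
E
```

```text
time: 13.32
tcp_pos: [0.503, 0.1629, 0.1245]
tool_rot: [0.752, 0.66, 0.001, -0.001]
wrist_force: [-0.1, -0.1, -1.5]
opening: 0.0367
t 13.32 tcp [0.503  0.1629 0.1245] F [-0.1 -0.1 -1.5] open 0.0367 yawy -7.4
 shift now cm [0.04 0.06 8.05]
 turn tool deg [-0.  -0.2  0.1]  shift in turned frame cm [0.06 0.06 8.05]
```

View pics/cs10.png

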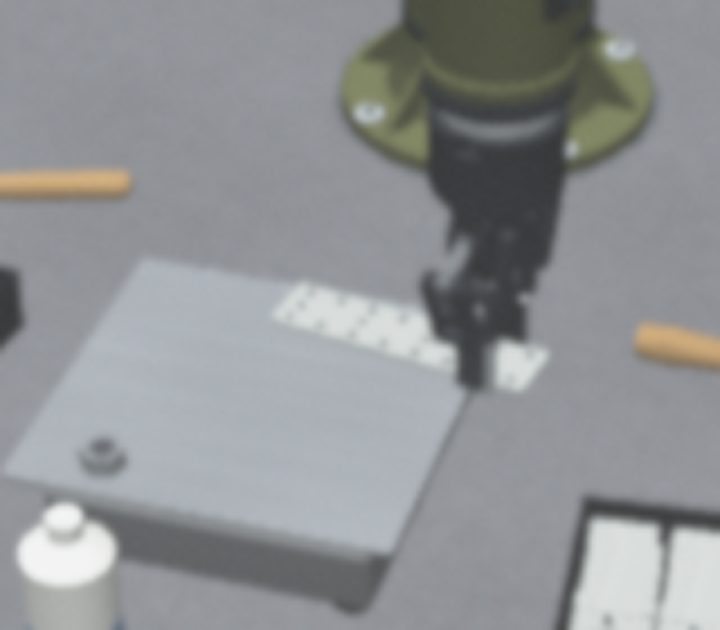

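The plate is gripped at its overhanging end and hangs level, clear of the platter; the nut is unmoved. Now I'll carry it to the right-hand tray.

```bash
python3 - <<'E'
from h import *
go([.4636,-.2843,.1245],-5.7)
E
python3 -m crank '[[0,0,-0.6,-1.5,0,0,3],[0,0,-0.6,-2.5,0,0,3],[0,0,-0.5,-3.2,0,0,3],[0,0,0,-3.5,0,0,3],[0,0,0,-3.5,0,0,3],[0,0,0,-3.5,0,0,3],[0,0,0,-3.5,0,0,3],[0,0,0,-3.5,0,0,3]]'
python3 - <<'E'
from h import *
go([.4636,-.2843,.1245],-5.7)
E
```

```text
t 13.37 tcp [0.5035 0.163  0.1249] F [-0.2 -0.9 -1.4] open 0.0366 yawy -7.5
 shift now cm [-44.87   1.85  -0.11]
 turn tool deg [ 0.  -0.2 -1.8]  shift in turned frame cm [-4.49e+01  4.80e-01  4.00e-02]
time: 14.03
tcp_pos: [0.4785, -0.0804, 0.1222]
tool_rot: [0.735, 0.679, 0.004, -0.003]
wrist_force: [1.7, -0.4, -1.8]
opening: 0.0364
t 14.03 tcp [ 0.4785 -0.0804  0.1222] F [ 1.7 -0.4 -1.8] open 0.0364 yawy -4.5
 shift now cm [-20.44   0.13  -0.42]
 turn tool deg [ 0.1 -0.5  1.2]  shift in turned frame cm [-20.43   0.54  -0.23]
```

```bash
python3 -m crank '[[0,-0.3,0.6,-3.5,0.1,-0.2,3],[0,-0.2,0.6,-3.5,0.1,0,3],[0,0,0.2,-3.2,0,0,3],[0,0,0.2,-3,0,0,3],[0,0,0,-2.5,0,0,3],[0,0,0,-1.5,0,0,3],[0,0,0,-0.5,0,0,3],[0,0,0,0,0,0,3]]'
python3 - <<'E'
from h import *
go([.4636,-.2843,.06],-5.7)
p,d=viewer.grab_frame('scene'); cv2.imwrite('pics/cs11.png',cv2.resize(p[130:290,130:330],None,fx=3.8,fy=3.8,interpolation=cv2.INTER_CUBIC))
p,d=viewer.grab_frame('top'); cv2.imwrite('pics/ct11.png',cv2.resize(p[170:310,360:560],None,fx=3.8,fy=3.8,interpolation=cv2.INTER_CUBIC))
E
```

```text
time: 14.7
tcp_pos: [0.4561, -0.2748, 0.1219]
tool_rot: [0.749, 0.663, -0.002, 0.0]
wrist_force: [0.8, 1.1, -1.8]
opening: 0.0367
t 14.7 tcp [ 0.4561 -0.2748  0.1219] F [ 0.8  1.1 -1.8] open 0.0367 yawy -6.9
 shift now cm [-0.82  0.88  6.19]
 turn tool deg [-0.2  0.2 -1.2]  shift in turned frame cm [-0.87  0.84  6.19]
```

View pics/cs11.png

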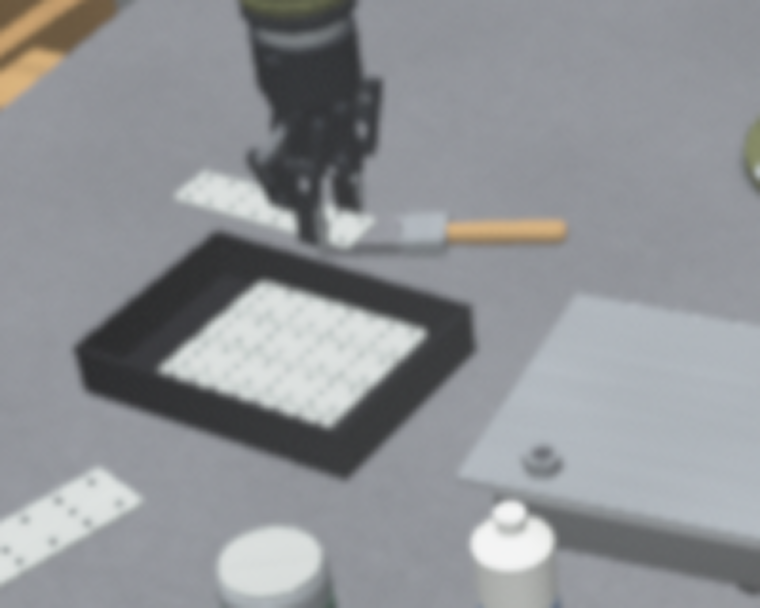

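View pics/ct11.png

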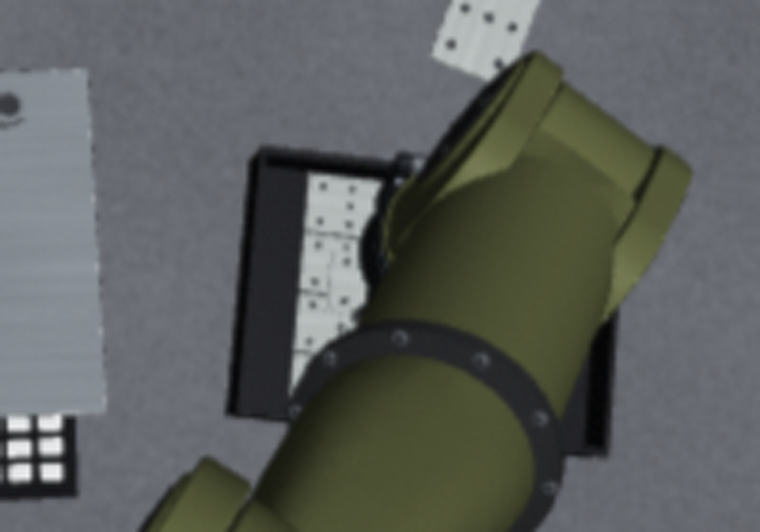

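```bash
python3 -m crank '[[0,0,-0.7,-0.5,0.5,0,3],[0,0,-0.4,-0.3,0.3,0.5,3],[0,0,0,0,0,1.5,3],[0,0,0,0,0,2,3],[0,0,0,0,0,2,3],[0,0,0,0,0,1.5,3],[0,0,0,0,0,0.6,3],[0,0,0,0,0,0,3]]'
python3 - <<'E'
from h import *
go([.4636,-.2843,-.006],-5.7)
E
```

```text
time: 15.47
tcp_pos: [0.4715, -0.273, 0.0371]
tool_rot: [0.734, 0.679, 0.001, 0.0]
wrist_force: [0.7, -0.3, -0.5]
opening: 0.0366
t 15.47 tcp [ 0.4715 -0.273   0.0371] F [ 0.7 -0.3 -0.5] open 0.0366 yawy -4.5
 shift now cm [-1.19 -0.71  4.3 ]
 turn tool deg [ 0.1 -0.1  1.2]  shift in turned frame cm [-1.2  -0.68  4.31]
```

```bash
python3 -m crank '[[0,0,0.5,-0.5,-0.4,0,3],[0,0,0.3,-0.5,-0.2,0,3],[0,0,0,0,0,0.3,3],[0,0,0,0,0,0.7,3],[0,0,0,0,0,0.7,3],[0,0,0,0,0,0.5,3],[0,0,0,0,0,0.2,3],[0,0,0,0,0,0,3]]'
python3 - <<'E'
from h import *
go([.4636,-.2843,-.006],-5.7)
p,d=viewer.grab_frame('scene'); cv2.imwrite('pics/cs12.png',cv2.resize(p[130:290,130:330],None,fx=3.8,fy=3.8,interpolation=cv2.INTER_CUBIC))
E
```

```text
time: 16.13
tcp_pos: [0.4666, -0.284, 0.0136]
tool_rot: [0.739, 0.674, 0.002, 0.003]
wrist_force: [-1.2, 1.0, -1.2]
opening: 0.0363
t 16.13 tcp [ 0.4666 -0.284   0.0136] F [-1.2  1.  -1.2] open 0.0363 yawy -5.2
 shift now cm [-0.06 -0.31  1.96]
 turn tool deg [0.4 0.  0.5]  shift in turned frame cm [-0.06 -0.29  1.96]
```

View pics/cs12.png

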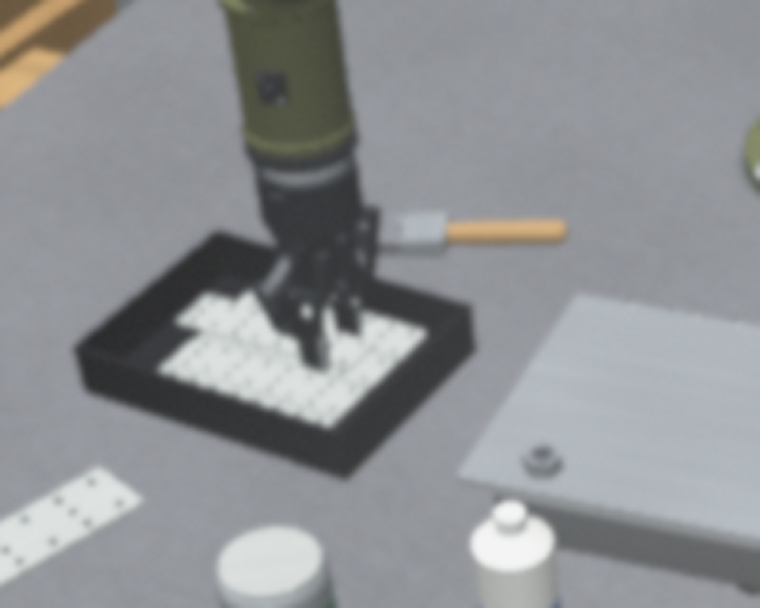

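```bash
python3 -m crank '[[0.4,0,0.4,-0.1,-0.2,0.3,3],[0,0,0,0,0,0.3,3],[0,0,0,0,0,0.3,3],[0,0,0,0,0,0.2,3],[0,0,0,0,0,0.15,3],[0,0,0,0,0,0.1,3],[0,0,0,0,0,0.05,3],[0,0,0,0,0,0.05,3]]'
python3 - <<'E'
from h import *
go([.4636,-.2843,-.015],-5.7)
E
```

```text
time: 16.85
tcp_pos: [0.4648, -0.2848, -0.002]
tool_rot: [0.741, 0.671, -0.001, 0.0]
wrist_force: [0.2, -0.2, -0.6]
opening: 0.0366
t 16.85 tcp [ 0.4648 -0.2848 -0.002 ] F [ 0.2 -0.2 -0.6] open 0.0366 yawy -5.7
 shift now cm [ 0.04 -0.12  1.3 ]
 turn tool deg [-0.   0.1  0. ]  shift in turned frame cm [ 0.03 -0.12  1.3 ]
```

```bash
python3 -m crank '[[0,0,0,0,0,0.1,3],[0,0,0,0,0,0.1,3],[0,0,0,0,0,0.1,3],[0,0,0,0,0,0.06,3],[0,0,0,0,0,0.06,3],[0,0,0,0,0,0.06,3],[0,0,0,0,0,0.05,3],[0,0,0,0,0,0.05,3]]'
```

```text
time: 17.52
tcp_pos: [0.465, -0.2849, -0.008]
tool_rot: [0.741, 0.671, -0.0, 0.0]
wrist_force: [-0.2, -0.1, -0.5]
opening: 0.0368
```

```bash
python3 -m crank '[[0,0,0,0,0,0.06,3],[0,0,0,0,0,0.06,3],[0,0,0,0,0,0.06,3],[0,0,0,0,0,0.06,3],[0,0,0,0,0,0.06,3],[0,0,0,0,0,0.06,3],[0,0,0,0,0,0.06,3],[0,0,0,0,0,0.06,3]]'
python3 - <<'E'
from h import *
p,d=viewer.grab_frame('scene'); cv2.imwrite('pics/cs13.png',cv2.resize(p[170:260,160:270],None,fx=6.5,fy=6.5,interpolation=cv2.INTER_CUBIC))
E
```

```text
time: 18.18
tcp_pos: [0.4651, -0.2849, -0.0105]
tool_rot: [0.741, 0.671, 0.0, 0.001]
wrist_force: [-1.5, 1.5, 5.8]
opening: 0.0369
```

View pics/cs13.png

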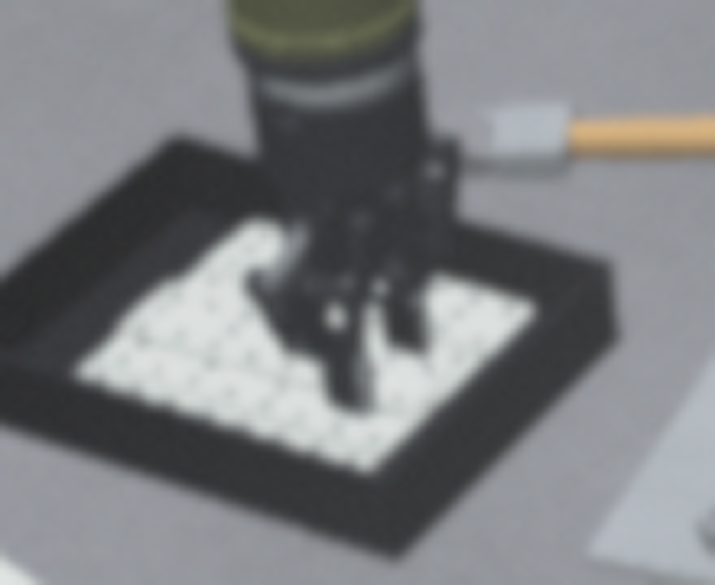

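Fingertips are touching the stock with about 6 N and the plate is within about 4 mm of it, inside the tray. Release and back off.

```bash
python3 -m crank '[[0,0,0,0,0,0,3.8],[0,0,0,0,0,0,4.2],[0,0,0,0,0,0,4.8],[0,0,0,0,0,0,5.5],[0,0,0,0,0,0,5.5],[0,0,0,0,0,0,5.5],[0,0,0,0,0,0,5.5],[0,0,0,0,0,-0.1,5.5]]'
python3 -m crank '[[0,0,0,0,0,-0.5,5.5],[0,0,0,0,0,-1,5.5],[0,0,0,0,0,-1.5,5.5],[0,0,0,0,0,-3,5.5],[0,0,0,0,0,-3,5.5],[0,0,0,0,0,-3,5.5],[0,0,0,0,0,-3,5.5],[0,0,0,0,0,-1,5.5]]'
python3 -m crank '[[0,0,0,2,0,0,5.5],[0,0,0,3.5,0,-1,5.5],[0,0,0,3.5,0,-1,5.5],[0,0,0,3.5,0,0,5.5],[0,0,0,3.5,0,0,5.5],[0,0,0,3.5,0,0,5.5],[0,0,0,3,0,0,5.5],[0,0,0,0,0,0,5.5]]'
python3 - <<'E'
from h import *
p,d=viewer.grab_frame('scene'); cv2.imwrite('pics/scene14.png',p);cv2.imwrite('pics/cs14.png',cv2.resize(p[150:350,130:330],None,fx=3,fy=3,interpolation=cv2.INTER_CUBIC))
p,d=viewer.grab_frame('top'); cv2.imwrite('pics/top14.png',p); cv2.imwrite('pics/ct14.png',cv2.resize(p[170:310,360:560],None,fx=3.8,fy=3.8,interpolation=cv2.INTER_CUBIC))
E
```

```text
time: 18.9
tcp_pos: [0.4655, -0.2853, -0.0094]
tool_rot: [0.741, 0.671, 0.0, 0.001]
wrist_force: [-0.5, 0.1, 0.6]
opening: 0.055
time: 19.57
tcp_pos: [0.4625, -0.2842, 0.1597]
tool_rot: [0.742, 0.671, -0.001, -0.001]
wrist_force: [1.1, 0.4, -0.5]
opening: 0.0553
time: 20.23
tcp_pos: [0.4873, -0.0564, 0.1934]
tool_rot: [0.745, 0.667, 0.003, 0.007]
wrist_force: [-0.5, 0.4, -0.4]
opening: 0.0548
```

View pics/cs14.png

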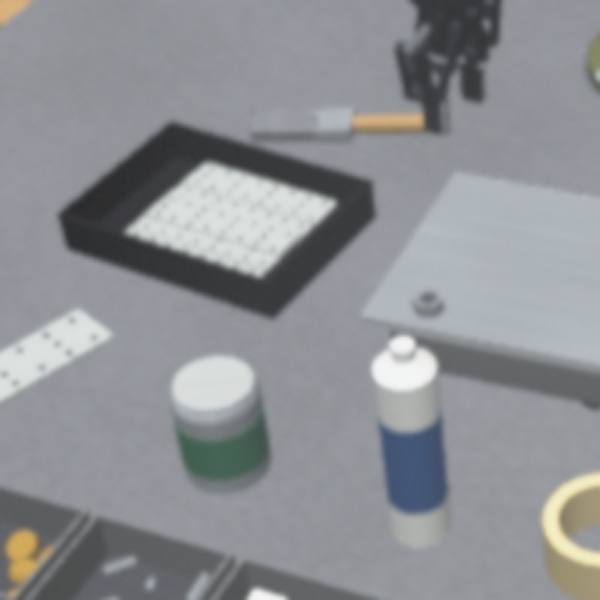

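View pics/ct14.png

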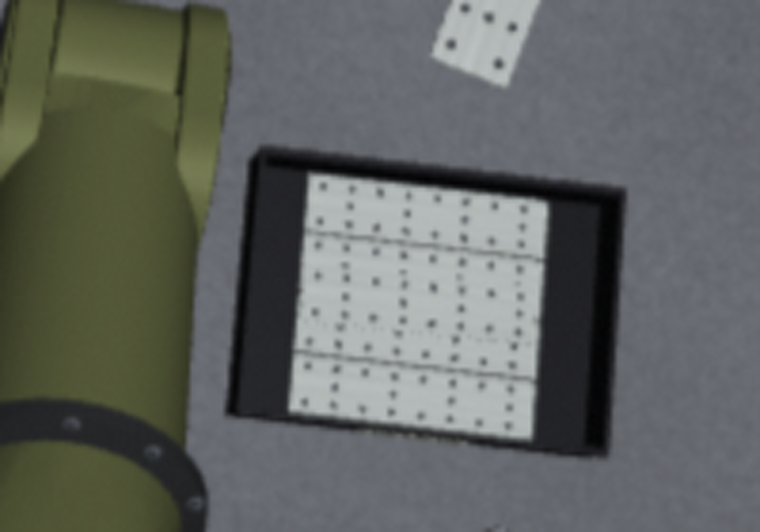

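View pics/top14.png

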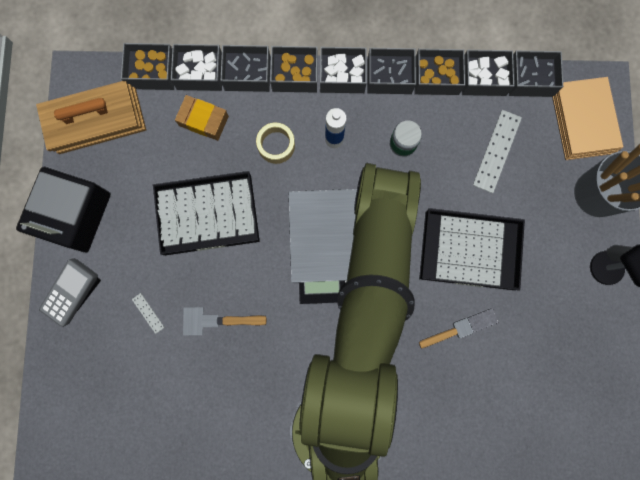

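The plate lies flat and aligned across the middle of the stock: its outline covers the centre seam at crop (295–545, 240–375). The nut and the other bystanders are at their original pixels, and the gripper is clear of everything. Handing in.

Run:
```python
from station import robot
s=robot.read_state(); print(s["time"],s["wrist_force"].round(1)); print(robot.finish_job())
```

```text
20.3333 [ 0.9 -1.1 -0.3]
the job is handed in; nothing more can be done
None
```

The plate is in the stock tray with the other flat plates, and I handed the job in at 20.3 s of the 51 s limit.

**What I did:**
- I pressed on the plate with shut fingertips, about 11–12 N while dragging and up to about 23 N in an initial test press. I slid it about 75 mm left until its end hung about 59 mm over the platter's edge.
- I gripped that end across its 40 mm width and lifted it clear of the platter. The plate stayed level.
- I laid it on the stock in the right-hand tray and backed off.

**Last checks:** Both views show the plate flat and lined up over the middle of the stock. The nut is where it was in the scene view, though the arm hid it in the final top view. The cartridge, can, tape roll, filling knife and brush had not visibly moved. The gripper was clear of everything, with wrist force about zero.

**What disagreed:**
- The fingertips touched about 21 mm lower in the TCP reading than the stated heights implied. I went by contact and the pictures instead.
- The opening read 37 mm on the 40 mm wide plate.
- The plate dropped an estimated 3–4 mm on release, because the fingertips reached the stock first.

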